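Set the multimeter up on its tilt stand

TASK

The multimeter is parked on its long edge at the back of the bench shelf. Bring it forward and put it down on its long edge in the middle of the shelf, where the stand on its back has room; let go, and fold that stand out as far as it goes. Then take the meter again and set it up on the shelf leaning back on its stand, display end up and face towards the robot, without letting it fall or shifting the tin and the capacitor beside it.

Things in the scene. Friction and masses are not known exactly. Their poses are not given: they have to be found in the camera images.
- meter: yellow multimeter, 0.4-0.7 kg. Origin: centre of its flat back. x to the display end (ends at +-98 mm), y across (long edges with rubber corner pads at +-47.5 mm), z out of the face (back 0, flat front 40 mm). Starts on its y=-47 mm edge, origin 47 mm above the shelf top, x to the robot's right, y up, face to the robot (+-0.1 rad).
- meter_dial (a point): centre of the round dial on the meter's front: x=-14 mm, y=0 in its frame; 36 mm across, 9 mm proud of the front. Where x is above 10 mm, front and back are clear for fingers. On its edge the meter can shift a little when its stand is pulled: read its pose again
- stand (a joint): angle of the black stand on the meter's back, rad: 0 folded flat, 0.96 fully out at its hard stop. Panel 80 mm from hinge to free end, 56 wide, 4.4 thick. Stiff hinge (0.05 N m, 0.7 N at the free end), stays where left. The free end, near the meter's bottom, swings away from the back. Fully out, with bottom edge and foot on a level surface, the meter leans back 0.47 rad from upright
- stand_hinge (a point): point on the stand's hinge axis, mid width: x=-12, y=0, z=-5 mm in the meter's frame; the axis is parallel to the meter's y. Folded, the panel runs from here to -x
- foot_bar (a point): centre of the rubber bar across the stand's free end, 75.5 mm from the hinge axis along the panel, 10.5 mm outside the panel's mid plane. Bar: 9 mm thick along the panel, 56 mm across, 17 mm proud of the panel's outside. Pinch it across the 9 mm, finger centres about 5 mm further out than this point to clear the panel
- stand_foot (a point): middle of the panel's free edge, 80 mm from the hinge axis; this edge rests on the shelf when the meter is set up
- meter_bottom (a point): middle of the rear edge of the meter's bottom end (x=-97.5, y=0, z=5 mm in its frame), on which it rests when it leans back
- shelf: grey steel bench shelf with a blue mat, fixed. Origin on the bench under its middle; x away from the robot, y to the left. Top surface 120 mm above the origin, 225 mm deep (x), 370 mm wide (y). Along the back edge an upstand rises 30 mm above the top (inner face at x=109 mm); next to it the meter's stand has no room to open
- facing (a point): reference direction at the middle of the shelf top: its z axis points to the robot and 0.47 rad above level, as the meter's face does when it is well set up
- flux_tin: round yellow tin, 45 mm across, 20 mm high, loose at the right front of the shelf; leave it alone. Origin under its centre
- can_capacitor: blue can capacitor, 35 mm across, 56 mm high, standing loose at the left front of the shelf; leave it alone. Origin under its centre

How it is judged:
By the outcome, as a careful person would: the job done as asked, in the order asked, and still so for the second after the job is handed in, with the robot touching nothing.
It also fails if it takes over 64 s, if anything falls off the work surface, if the arm or the gripper's body presses on something with over 40 N, if the wrist force passes 120 N, or if a joint passes its speed limit or range.

ROBOT

A 7-joint arm with a two-finger parallel gripper is mounted at the origin on a cart in front of the work surface, level with it; the furniture and walls round the work are solid. World frame = base frame: x ahead of the robot, y to its left, z up, the work surface at z = 0. Lengths are in mm, angles in rad, forces in N, time in s.
With the tool pointing down it reaches from about 425 to 950 mm from the base axis. Payload 4.7 kg.
Tool frame: the origin (TCP) lies on the centre line of the jaws, within the pads' length; the fingertips stand 14 mm ahead of it and the grasp point (between the pads) lies 5 mm behind it (tips_ahead is the distance from the TCP to the fingertips, in mm); z points along the fingers, y is the line along which they close (so a half turn about z gives the same grasp; the last joint's range is limited). The gripper opens to 87 mm and grips with 3 to 60 N. Pads are 19 mm wide; open, the fingers measure 117 mm over their backs; the gripper's body (75 mm by 190 mm) begins 51 mm behind the grasp point.
Start: joints at [-1.277, 0.469, -0.049, 1.532, 0.024, 1.141, -0.082], TCP at [214.085, 640.17, 212.573] pointing down, gripper open.
Joint ranges: [-2.59, 2.59], [-0.33, 1.99], [-1.39, 1.29], [0.1, 2.45], [-1.04, 4.18], [0.21, 1.99], [-2.66, 2.66]. Speed limits (rad/s): [2.57, 2.57, 3.14, 3.14, 3.14, 3.14, 3.14].

INTERFACE

Orientations are given as a 3x3 rotation matrix whose columns are the frame's x, y, z axes.
In Python, from cell import state, grab_frame, finish_job, look_for, mark_of, tips_ahead gives the robot as it stands.
- The arm moves only by the tool play_rows, never from a script. Its argument "plan" is a list of rows, each a list of 7 numbers: the finger opening in m, from 0 to 0.087, then the shift along the tool's x, y, z in m, then the turn, a rotation vector about the tool's x, y, z in degrees. In form: [[gripper, x, y, z, rx, ry, rz], ...]. A call has 1 to 10 rows; each row is the pose to reach, as a shift and turn from the pose commanded when the call began, along the tool's axes at that moment; what a row does not reach only later rows make up. A row lasts 1/10 s, in which the tool goes at most 50 mm and 8.59 degrees, less where a joint would pass 70% of its speed; a pose out of reach is approached as far as the arm can. A call with a gripper value outside its range is refused whole. The fingers move at their own pace and stop on an object; the grip force is fixed at half the most. Time passes only in rows, so rows that repeat a pose let the fingers close. It gives the time, the measured TCP pose, the force, the opening and the grip force at its end, in the units of the state.
- state(): the state, without advancing time (a new reading comes with each control period).
- grab_frame(name): name is "side" or "top" or "wrist"; returns a dict with "color" (480x640x3 uint8, red, green, blue), "camera_matrix" (3x3 intrinsics, pixels), "rvec" (rotation vector, rad) and "tvec" (3), from world to camera coordinates, as OpenCV has them. Camera axes: x right, y down, z forward; pixel columns grow to the right and rows downward; lengths in mm; the calibration is good to about 2 mm. A picture is of the moment at which its call begins. There is no depth.
- finish_job(): hands the job in; it is judged then, once.
Trained networks look in a picture, given as the dict that the camera call returned (one of the last four; its "shot" number tells which), for a name from the list of things; names that differ only in an ending like _2 or _b are one class to them, and where a whole thing is asked for, a point or a joint stands for the part that bears it (a point fixed in the world has none). Each returns a list of dicts, best first, with "p" (0 to 1); they miss things now and then, are a little off and sometimes report something else, mostly with a low value. They report only what shows in the picture. A call takes as long as a camera call.
- look_for(thing, picture): "location" ([x, y, z] in mm, in world coordinates, good to about 4 mm: the middle of the surface that is visible of it).
- mark_of(thing, picture): "location" ([x, y, z] in mm, in world coordinates, good to about 4 mm: a listed point, or the origin of a listed thing).
The state is a dict: "t": time; "joint_positions": joint angles; "qd": joint speeds; "joint_torque": joint torques, N m; "ee_pos": TCP position; "tool_rot": TCP orientation; "ft_force": force on the tool from outside, world axes, zero at the start; "torque": the same for the moment, N m; "finger_gap": finger opening in mm; "grasp_force": force on a finger pad.
Only numpy, scipy, OpenCV 4.12 (cv2) and the standard library are available. Lean on these libraries where they do the work, as an engineer would, in place of code of your own. Each camera call takes 0.05 s, during which the arm holds its last target. There are 200 camera calls.

## Working session

There is one attempt and no reset: what is moved stays moved. The work goes in short steps, Python scripts to look and compute and a tool call to move; the robot and the scene stay as the last step left them, time stands still between calls to the robot, and variables do not carry over. Pictures are saved under pics/ and viewed, at most 10 in all, crops included, and the job is handed in when it is done.

Besides the shell and the picture viewer there is one more tool, called after ">>>" by a JSON object that holds its "api" and its "payload". play_rows: Moves the arm, as the interface text tells. Its arguments: {"type":"object","properties":{"plan":{"type":"array"}},"required":["plan"]}

```bash
mkdir -p pics; ls
cat > h.py <<'E'
import numpy as np, cv2
from cell import *
from scipy.spatial.transform import Rotation as R
np.set_printoptions(precision=3,suppress=True)
def st():
    s=state(); print('t',s['t'],'pos',np.array(s['ee_pos']),'gap',s['finger_gap'],'gf',s['grasp_force'],'F',np.array(s['ft_force'])); print(np.array(s['tool_rot'])); print('q',np.array(s['joint_positions'])); return s
def see(name,things,png=None):
    f=grab_frame(name)
    if png: cv2.imwrite('pics/'+png,f['color'][:,:,::-1])
    for t in things:
        for k,fn in (('look',look_for),('mark',mark_of)):
            try: r=fn(t,f)
            except Exception as e: print(name,k,t,'ERR',e); continue
            print(name,k,t,[(round(float(d['p']),2),np.round(d['location'],1).tolist()) for d in r[:2]])
    return f
def delta(p,Rm):
    "row numbers from the current pose to world pose p, Rm"
    s=state(); R0=np.array(s['tool_rot']); d=R0.T@(np.array(p)-s['ee_pos'])/1000
    rv=np.degrees(R.from_matrix(R0.T@np.array(Rm)).as_rotvec()); print('delta',d,rv); return d,rv
E
python3 - <<'E'
from h import *
s=st(); print(tips_ahead)
T=['meter','meter_dial','shelf','facing','flux_tin','can_capacitor','stand_hinge','foot_bar']
for c in ('side','top'):
    f=see(c,T,c+'0.png'); Rc=cv2.Rodrigues(np.array(f['rvec']))[0]; print('cam at',-Rc.T@np.array(f['tvec']).ravel())
E
```

```text
pics
t 0.0 pos [213.902 639.543 211.473] gap 87.20563023579437 gf 0.0 F [-0.808  0.303 -0.127]
[[-0.948  0.317 -0.001]
 [ 0.317  0.948 -0.002]
 [-0.    -0.002 -1.   ]]
q [-1.277  0.469 -0.049  1.534  0.024  1.141 -0.082]
14.0
side look meter [(0.89, [531.4, -27.7, 196.9])]
side mark meter [(0.94, [552.8, -96.2, 170.9])]
side look meter_dial [(0.9, [529.2, -26.8, 194.4]), (0.56, [565.8, -0.6, 179.2])]
side mark meter_dial [(0.86, [503.6, -85.8, 167.1])]
side look shelf [(0.84, [470.1, -72.0, 120.3])]
side mark shelf [(0.94, [485.3, -149.5, 1.4])]
side look facing []
side mark facing []
side look flux_tin [(0.78, [421.5, -278.2, 138.4]), (0.59, [470.5, -72.4, 118.8])]
side mark flux_tin [(0.79, [421.1, -290.4, 117.1])]
side look can_capacitor [(0.82, [436.3, 19.5, 156.9])]
side mark can_capacitor [(0.92, [437.4, 9.1, 116.0])]
side look stand_hinge [(0.57, [560.7, -0.6, 173.2])]
side mark stand_hinge [(0.89, [554.4, -81.9, 167.7])]
side look foot_bar [(0.57, [560.4, -2.5, 176.1])]
side mark foot_bar [(0.89, [570.1, -4.7, 168.0]), (0.27, [545.6, 4.4, 165.0])]
cam at [389.298 521.974 655.758]
top look meter [(0.94, [526.6, -89.8, 213.1])]
top mark meter [(0.82, [553.6, -96.4, 167.6])]
top look meter_dial [(0.92, [524.2, -89.7, 211.2])]
top mark meter_dial [(0.55, [501.7, -82.4, 168.3])]
top look shelf [(0.95, [472.0, -171.3, 120.2])]
top mark shelf [(0.58, [483.4, -145.1, 2.0])]
top look facing []
top mark facing []
top look flux_tin [(0.59, [423.0, -295.4, 143.6])]
top mark flux_tin [(0.86, [428.0, -296.0, 122.5])]
top look can_capacitor [(0.92, [432.8, 2.7, 173.2])]
top mark can_capacitor [(0.71, [437.1, 5.2, 123.3]), (0.53, [499.8, -83.2, 167.0])]
top look stand_hinge [(0.64, [557.7, -17.6, 198.8])]
top mark stand_hinge []
top look foot_bar [(0.69, [559.3, -16.7, 197.0])]
top mark foot_bar [(0.56, [570.4, -7.6, 168.1])]
cam at [ 369.382 -163.833  979.582]
```

View pics/side0.png

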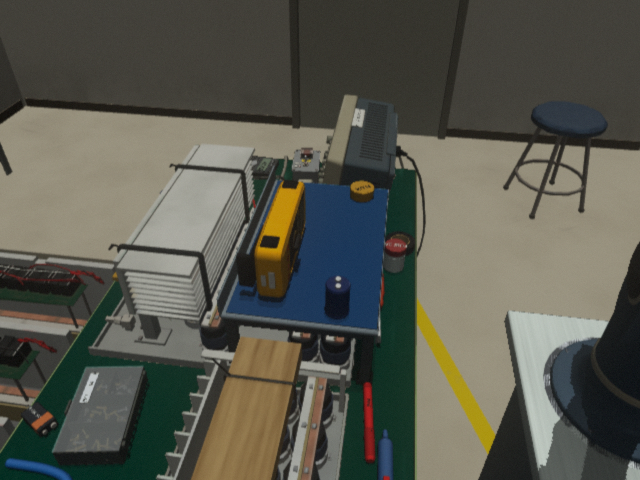

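View pics/top0.png

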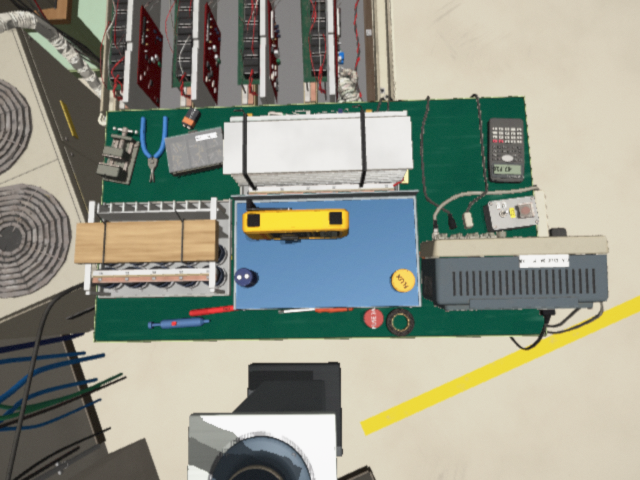

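The pictures agree with the networks: in the side view the meter stands on edge at the back (about 280,240). The capacitor is at (338,295) and the tin at (362,190). In the top view the meter spans u 243–348. I'll move above it next and use the wrist camera.

Run:
```python
from h import *
D=np.array([[0,1,0],[1,0,0],[0,0,-1.]])
delta([430,300,380],D); delta([490,-130,380],D)
```

```text
delta [-0.313 -0.254 -0.167] [ 0.003 -0.007 71.505]
delta [-0.506 -0.643 -0.168] [ 0.003 -0.007 71.505]
```

>>> {"api": "play_rows", "payload": {"plan": [[0.087,-0.06,-0.05,-0.12,0,0,0],[0.087,-0.06,-0.05,-0.12,0,0,0],[0.087,-0.06,-0.05,-0.12,0,0,0],[0.087,-0.313,-0.254,-0.168,0,0,40],[0.087,-0.313,-0.254,-0.168,0,0,40],[0.087,-0.313,-0.254,-0.168,0,0,40],[0.087,-0.313,-0.254,-0.168,0,0,71.5],[0.087,-0.313,-0.254,-0.168,0,0,71.5],[0.087,-0.506,-0.643,-0.168,0,0,71.5],[0.087,-0.506,-0.643,-0.168,0,0,71.5]]}}

```text
t: 2.7
ee_pos: [409.2, 265.4, 371.6]
tool_rot: [[-0.19, 0.982, 0.001], [0.982, 0.19, 0.001], [0.0, 0.001, -1.0]]
ft_force: [0.1, 0.5, 0.8]
finger_gap: 87.2
grasp_force: 0.0
```

Run:
```python
from h import *
D=np.array([[0,1,0],[1,0,0],[0,0,-1.]])
st();delta([490,-130,380],D)
```

```text
t 2.7 pos [409.178 265.379 371.641] gap 87.16968898042497 gf 0.0 F [0.107 0.508 0.769]
[[-0.19   0.982  0.001]
 [ 0.982  0.19   0.001]
 [ 0.     0.001 -1.   ]]
q [-0.917  0.041  0.268  1.736 -0.011  1.365 -0.456]
delta [-0.404  0.004 -0.009] [ 0.037 -0.031 10.958]
```

>>> {"api": "play_rows", "payload": {"plan": [[0.087,-0.404,0.004,-0.009,0,0,11],[0.087,-0.404,0.004,-0.009,0,0,11],[0.087,-0.404,0.004,-0.009,0,0,11],[0.087,-0.404,0.004,-0.009,0,0,11],[0.087,-0.404,0.004,-0.009,0,0,11],[0.087,-0.404,0.004,-0.009,0,0,11],[0.087,-0.404,0.004,-0.009,0,0,11],[0.087,-0.404,0.004,-0.009,0,0,11],[0.087,-0.404,0.004,-0.009,0,0,11]]}}

```text
t: 3.6
ee_pos: [491.3, -135.3, 381.1]
tool_rot: [[0.006, 1.0, 0.001], [1.0, -0.006, -0.003], [-0.003, 0.001, -1.0]]
ft_force: [-0.8, 1.0, 0.2]
finger_gap: 87.0
grasp_force: 0.0
```

Run:
```python
from h import *
D=np.array([[0,1,0],[1,0,0],[0,0,-1.]])
st();see('wrist',['meter','meter_dial'],'w1.png')
```

```text
t 3.6 pos [ 491.314 -135.292  381.076] gap 86.97374459003234 gf 0.0 F [-0.77   1.011  0.18 ]
[[ 0.006  1.     0.001]
 [ 1.    -0.006 -0.003]
 [-0.003  0.001 -1.   ]]
q [-0.479  0.078  0.725  1.696 -0.049  1.385  0.248]
wrist look meter [(0.93, [534.3, -70.9, 213.2]), (0.6, [437.6, 0.0, 169.0])]
wrist mark meter [(0.75, [555.9, -93.8, 170.0])]
wrist look meter_dial [(0.58, [527.4, -75.9, 211.3])]
wrist mark meter_dial [(0.68, [501.2, -81.3, 167.8]), (0.63, [559.0, -0.6, 171.1])]
```

View pics/w1.png

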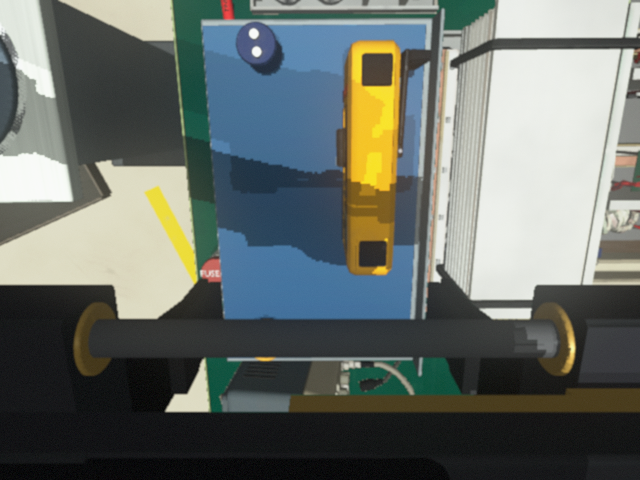

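The wrist view shows the meter's top edge running from about (377,45) to (369,272), nearly parallel to the shelf. The foot bar sits behind it at (412,57). A tall white heatsink is at u>460, so I'll check its height against the gripper body.

```bash
cat >> h.py <<'E'
def ray(f,uv):
    Rc=cv2.Rodrigues(np.array(f['rvec'],float))[0]; K=np.array(f['camera_matrix'])
    return -Rc.T@np.array(f['tvec'],float).ravel(), Rc.T@np.linalg.solve(K,[uv[0],uv[1],1.])
def onz(f,uv,z):
    c,d=ray(f,uv); return c+d*(z-c[2])/d[2]
def tri(f1,a,f2,b):
    c1,d1=ray(f1,a);c2,d2=ray(f2,b); s=np.linalg.lstsq(np.c_[d1,-d2],c2-c1,rcond=None)[0]
    p,q=c1+s[0]*d1,c2+s[1]*d2; return (p+q)/2,np.linalg.norm(p-q)
E
python3 - <<'E'
from h import *
w=grab_frame('wrist'); s=grab_frame('side'); t=grab_frame('top')
for uv in [(377,69),(373,254),(372,42),(369,274)]: print('pad',onz(w,uv,215))
print('corner far',tri(s,(254,152),t,(412,178)))
for uv in [(412,57)]: print('bar',onz(w,uv,195))
cv2.imwrite('pics/s1.png',cv2.resize(s['color'][130:330,80:330,::-1],(750,600)))
E
```

```text
pad [531.151  -9.51  215.   ]
pad [ 534.12  -157.357  215.   ]
pad [526.572   9.36  215.   ]
pad [ 531.383 -175.583  215.   ]
corner far (array([ 622.523, -314.353,  182.008]), np.float64(15.189111105164317))
bar [561.23    2.341 195.   ]
```

View pics/s1.png

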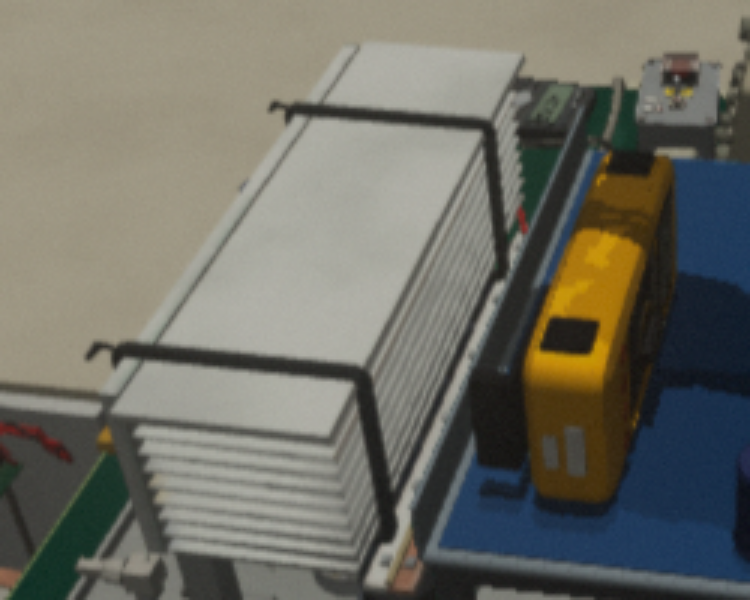

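>>> {"api": "play_rows", "payload": {"plan": [[0.087,0.012,0.042,0.05,0,0,0],[0.087,0.012,0.042,0.1,0,0,0],[0.087,0.012,0.042,0.12,0,0,0],[0.087,0.012,0.042,0.12,0,0,0]]}}

```text
t: 4.4
ee_pos: [531.1, -113.3, 255.8]
tool_rot: [[-0.008, 1.0, -0.01], [1.0, 0.008, 0.0], [0.001, -0.01, -1.0]]
ft_force: [0.0, 0.3, 0.1]
finger_gap: 87.0
grasp_force: 0.0
```

Run:
```python
from h import *
st(); f=grab_frame('wrist'); t=grab_frame('top')
for m in (mark_of('meter',f),mark_of('meter',t)): print(m[:1])
cv2.imwrite('pics/w2.png',f['color'][:,:,::-1])
D=np.array([[0,1,0],[1,0,0],[0,0,-1.]]); delta([533,-120,192],D)
```

```text
t 4.4 pos [ 531.119 -113.334  255.792] gap 87.03364188043328 gf 0.0 F [0.021 0.344 0.068]
[[-0.008  1.    -0.01 ]
 [ 1.     0.008  0.   ]
 [ 0.001 -0.01  -1.   ]]
q [-0.441  0.252  0.702  1.817 -0.176  1.146  0.328]
[{'location': [553.7, -90.9, 169.6], 'p': 0.85}]
[]
delta [-0.004 -0.002  0.071] [0.24  0.002 0.354]
```

View pics/w2.png

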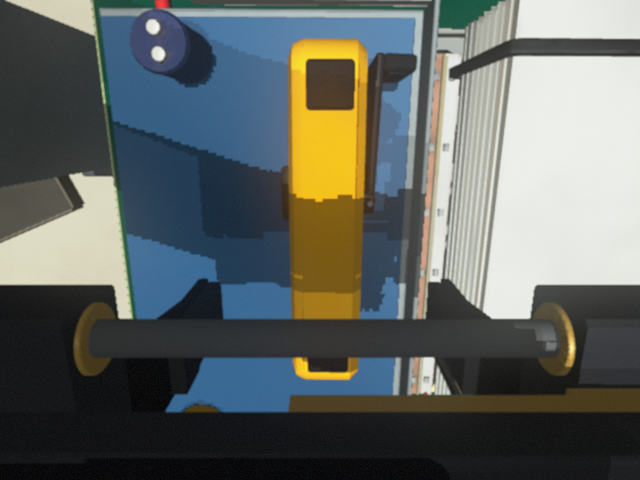

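The meter is centred between the fingers (u 290–362), and its foot bar is visible at (395,65). I'll descend and grip.

>>> {"api": "play_rows", "payload": {"plan": [[0.087,-0.008,0.001,0.03,0,0,0],[0.087,-0.008,0.001,0.055,0,0,0],[0.087,-0.008,0.001,0.065,0,0,0],[0.087,-0.008,0.001,0.065,0,0,0],[0.03,-0.008,0.001,0.065,0,0,0],[0.03,-0.008,0.001,0.065,0,0,0],[0.03,-0.008,0.001,0.065,0,0,0],[0.03,-0.008,0.001,0.065,0,0,0],[0.03,-0.008,0.001,0.065,0,0,0]]}}

```text
t: 5.5
ee_pos: [535.1, -123.6, 195.6]
tool_rot: [[-0.006, 1.0, 0.001], [1.0, 0.006, 0.0], [0.0, 0.001, -1.0]]
ft_force: [-0.1, 0.6, -0.3]
finger_gap: 55.1
grasp_force: 0.0
```

>>> {"api": "play_rows", "payload": {"plan": [[0.02,0,0,0,0,0,0],[0.02,0,0,0,0,0,0],[0.02,0,0,0,0,0,0],[0.02,0,0,-0.01,0,0,0],[0.02,0,0,-0.02,0,0,0],[0.02,0,0,-0.02,0,0,0]]}}

```text
t: 6.1
ee_pos: [535.8, -123.9, 216.8]
tool_rot: [[-0.006, 1.0, 0.003], [1.0, 0.006, -0.0], [-0.0, 0.003, -1.0]]
ft_force: [-0.0, -0.2, -5.0]
finger_gap: 39.1
grasp_force: 29.9
```

>>> {"api": "play_rows", "payload": {"plan": [[0.02,-0.02,-0.025,0,0,0,0],[0.02,-0.04,-0.05,0,0,0,0],[0.02,-0.055,-0.07,0,0,0,0],[0.02,-0.055,-0.073,0,0,0,0],[0.02,-0.055,-0.073,0.01,0,0,0],[0.02,-0.055,-0.073,0.018,0,0,0],[0.02,-0.055,-0.073,0.021,0,0,0],[0.02,-0.055,-0.073,0.021,0,0,0]]}}

```text
t: 6.9
ee_pos: [463.7, -178.6, 195.2]
tool_rot: [[-0.007, 1.0, 0.001], [1.0, 0.007, 0.0], [0.0, 0.001, -1.0]]
ft_force: [-1.3, -0.6, 7.2]
finger_gap: 38.4
grasp_force: 30.1
```

Run:
```python
from h import *
st(); f=grab_frame('side'); print(mark_of('meter',f)[:1],mark_of('foot_bar',f)[:1])
```

```text
t 6.9 pos [ 463.653 -178.588  195.209] gap 38.399163177361984 gf 30.089247305877507 F [-1.347 -0.55   7.178]
[[-0.007  1.     0.001]
 [ 1.     0.007  0.   ]
 [ 0.     0.001 -1.   ]]
q [-0.336  0.227  0.731  2.    -0.183  0.979  0.492]
[{'location': [485.2, -148.6, 170.7], 'p': 0.64}] [{'location': [501.6, -64.5, 168.5], 'p': 0.57}]
```

>>> {"api": "play_rows", "payload": {"plan": [[0.06,0,0,0,0,0,0],[0.087,0,0,0,0,0,0],[0.087,0,0,0,0,0,0],[0.087,0,0,0,0,0,0],[0.087,0,0,-0.02,0,0,0],[0.087,0,0,-0.06,0,0,0],[0.087,0,0,-0.1,0,0,0],[0.087,0.06,0.02,-0.11,0,0,-9],[0.087,0.11,0.04,-0.11,0,0,-18]]}}

```text
t: 7.95
ee_pos: [496.5, -85.6, 306.2]
tool_rot: [[-0.303, 0.953, 0.006], [0.953, 0.303, 0.001], [-0.0, 0.006, -1.0]]
ft_force: [1.8, -0.6, -0.4]
finger_gap: 86.6
grasp_force: 0.0
```

>>> {"api": "play_rows", "payload": {"plan": [[0.087,0,0,0,0,0,-8],[0.087,0,0,0,0,0,-16],[0.087,0,0,0,0,0,-24],[0.087,0,0,0,0,0,-32],[0.087,0,0,0,0,0,-40],[0.087,0,0,0,0,0,-48],[0.087,0,0,0,0,0,-56],[0.087,0,0,0,0,0,-64],[0.087,0,0,0,0,0,-72],[0.087,0,0,0,0,0,-72]]}}

```text
t: 8.95
ee_pos: [495.3, -85.3, 303.6]
tool_rot: [[-1.0, 0.008, -0.0], [0.008, 1.0, 0.0], [0.0, 0.0, -1.0]]
ft_force: [0.2, 0.7, -1.0]
finger_gap: 86.9
grasp_force: 0.0
```

Run:
```python
from h import *
st(); f=see('wrist',['meter','foot_bar'],'w3.png'); see('side',['meter','foot_bar'])
```

```text
t 8.95 pos [495.342 -85.285 303.619] gap 86.93507140438379 gf 0.0 F [ 0.237  0.717 -0.968]
[[-1.     0.008 -0.   ]
 [ 0.008  1.     0.   ]
 [ 0.     0.    -1.   ]]
q [-0.406  0.107  0.546  1.832 -0.059  1.218  1.721]
wrist look meter [(0.94, [462.2, -139.5, 214.9])]
wrist mark meter [(0.64, [482.4, -147.4, 165.1])]
wrist look foot_bar [(0.95, [486.0, -76.0, 194.6])]
wrist mark foot_bar [(0.86, [494.7, -64.0, 164.4]), (0.43, [435.3, 3.4, 116.9])]
side look meter [(0.86, [461.5, -74.0, 204.9]), (0.21, [493.9, -62.6, 177.0])]
side mark meter [(0.58, [483.7, -152.2, 169.3])]
side look foot_bar [(0.75, [491.6, -58.3, 177.2])]
side mark foot_bar [(0.86, [500.5, -65.1, 169.9])]
```

View pics/w3.png

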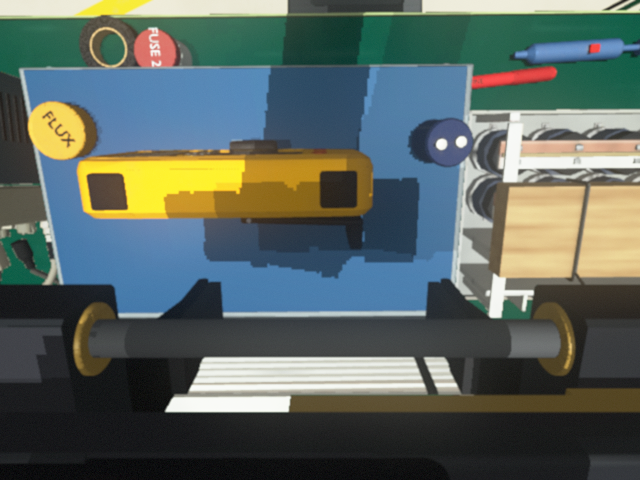

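The foot bar is visible behind the meter at about u 347–363, v 218–248.

Run:
```python
from h import *
f=grab_frame('wrist'); cv2.imwrite('pics/w4.png',cv2.resize(f['color'][190:270,290:400,::-1],(770,560),interpolation=cv2.INTER_CUBIC))
for uv in [(347,225),(363,225),(355,218),(355,248)]: print(uv,onz(f,uv,195.5))
for uv in [(80,185),(372,185),(90,217),(360,217)]: print(uv,onz(f,uv,213))
```

```text
(347, 225) [489.043 -68.54  195.5  ]
(363, 225) [489.135 -57.335 195.5  ]
(355, 218) [484.082 -62.995 195.5  ]
(355, 248) [505.869 -62.744 195.5  ]
(80, 185) [ 457.294 -240.558  213.   ]
(372, 185) [458.834 -53.68  213.   ]
(90, 217) [ 478.224 -237.441  213.   ]
(360, 217) [479.677 -61.053 213.   ]
```

View pics/w4.png

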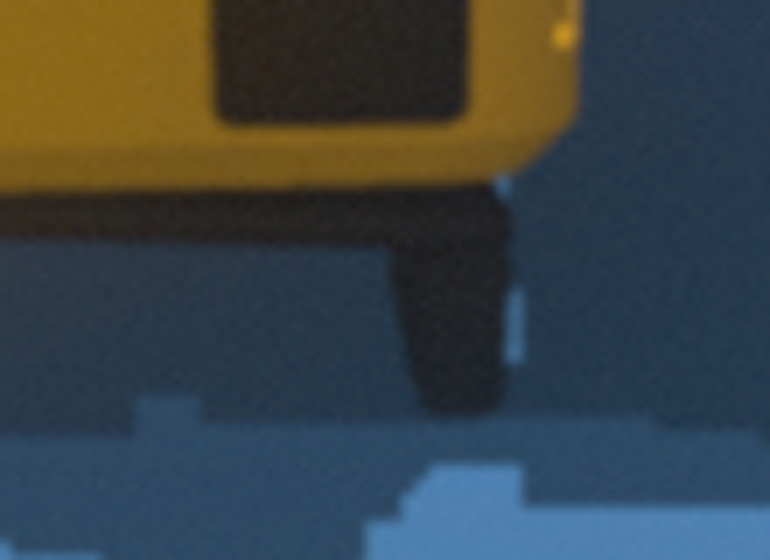

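>>> {"api": "play_rows", "payload": {"plan": [[0.05,-0.009,0.023,0,0,0,0],[0.05,-0.009,0.023,0.04,0,0,0],[0.05,-0.009,0.023,0.08,0,0,0],[0.05,-0.009,0.023,0.11,0,0,0],[0.05,-0.009,0.023,0.125,0,0,0],[0.05,-0.009,0.023,0.125,0,0,0]]}}

```text
t: 10.1
ee_pos: [502.8, -62.2, 176.6]
tool_rot: [[-1.0, 0.008, -0.005], [0.008, 1.0, -0.0], [0.005, -0.0, -1.0]]
ft_force: [-1.2, 0.7, 0.1]
finger_gap: 52.1
grasp_force: 0.0
```

>>> {"api": "play_rows", "payload": {"plan": [[0.02,0,0,0,0,0,0],[0.02,0,0,0,0,0,0],[0.02,0,0,0,0,0,0],[0.0,0,0,0,0,0,0],[0.0,0,0,0,0,0,0],[0.0,0,0,0,0,0,0],[0.0,0,0,0,0,0,0]]}}

```text
t: 10.8
ee_pos: [504.5, -62.4, 178.9]
tool_rot: [[-1.0, 0.008, 0.0], [0.008, 1.0, 0.0], [-0.0, 0.0, -1.0]]
ft_force: [-0.3, -0.3, 0.2]
finger_gap: 8.3
grasp_force: 30.0
```

Run:
```python
from h import *
st()
```

```text
t 10.8 pos [504.537 -62.437 178.898] gap 8.319072021498243 gf 29.99768078327179 F [-0.348 -0.273  0.235]
[[-1.     0.008  0.   ]
 [ 0.008  1.     0.   ]
 [-0.     0.    -1.   ]]
q [-0.393  0.247  0.516  1.986 -0.149  0.945  1.76 ]
```

>>> {"api": "play_rows", "payload": {"plan": [[0.0,-0.0038,-0.001,0,0,0,3],[0.0,-0.0078,-0.0022,0,0,0,6],[0.0,-0.0115,-0.0037,0,0,0,9],[0.0,-0.0153,-0.0052,0,0,0,12],[0.0,-0.019,-0.007,0,0,0,15],[0.0,-0.0225,-0.009,0,0,0,18],[0.0,-0.026,-0.011,0,0,0,21],[0.0,-0.0292,-0.0134,0,0,0,24],[0.0,-0.0292,-0.0134,0,0,0,24]]}}

```text
t: 11.7
ee_pos: [533.5, -76.6, 178.5]
tool_rot: [[-0.91, 0.415, -0.001], [0.415, 0.91, -0.001], [0.0, -0.001, -1.0]]
ft_force: [-0.3, -1.3, 0.5]
finger_gap: 8.2
grasp_force: 30.0
```

Run:
```python
from h import *
st(); see('wrist',['meter','stand_hinge'],'w5.png')
```

```text
t 11.7 pos [533.523 -76.578 178.53 ] gap 8.230563694130593 gf 29.992278814315796 F [-0.25  -1.26   0.533]
[[-0.91   0.415 -0.001]
 [ 0.415  0.91  -0.001]
 [ 0.    -0.001 -1.   ]]
q [-0.417  0.312  0.598  1.923 -0.21   0.969  1.422]
wrist look meter [(0.75, [468.0, -102.6, 214.9])]
wrist mark meter [(0.71, [487.1, -145.2, 166.5])]
wrist look stand_hinge [(0.56, [502.6, -95.6, 188.4])]
wrist mark stand_hinge [(0.59, [484.8, -138.3, 167.1]), (0.17, [526.9, -74.9, 164.2])]
```

View pics/w5.png

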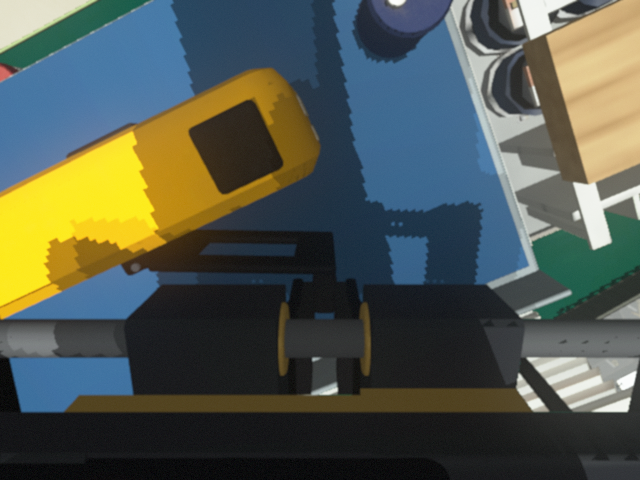

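The stand is opening: the panel shows at (240,245) with the bar held at (322,300). The meter hasn't moved, so I'll continue the same arc.

>>> {"api": "play_rows", "payload": {"plan": [[0.0,-0.0038,-0.001,0,0,0,3],[0.0,-0.0078,-0.0022,0,0,0,6],[0.0,-0.0115,-0.0037,0,0,0,9],[0.0,-0.0153,-0.0052,0,0,0,12],[0.0,-0.019,-0.007,0,0,0,15],[0.0,-0.0225,-0.009,0,0,0,18],[0.0,-0.026,-0.011,0,0,0,21],[0.0,-0.0292,-0.0134,0,0,0,24],[0.0,-0.0325,-0.016,0,0,0,27],[0.0,-0.0355,-0.0186,0,0,0,30]]}}

```text
t: 12.95
ee_pos: [557.3, -107.4, 178.3]
tool_rot: [[-0.58, 0.814, -0.002], [0.814, 0.58, 0.001], [0.002, -0.001, -1.0]]
ft_force: [-1.4, -0.8, -1.1]
finger_gap: 8.2
grasp_force: 30.0
```

>>> {"api": "play_rows", "payload": {"plan": [[0.0,-0.002,-0.0005,0,0,0,1.5],[0.0,-0.0038,-0.001,0,0,0,3],[0.0,-0.005,-0.0013,0,0,0,4],[0.0,-0.005,-0.0013,0,0,0,4],[0.0,-0.005,-0.0013,0,0,0,4]]}}

```text
t: 13.45
ee_pos: [560.4, -112.4, 178.9]
tool_rot: [[-0.524, 0.852, 0.001], [0.852, 0.524, -0.0], [-0.0, 0.001, -1.0]]
ft_force: [0.2, -0.4, 0.2]
finger_gap: 8.6
grasp_force: 30.1
```

Run:
```python
from h import *
st(); see('wrist',['meter','stand_hinge'],'w6.png'); f=see('side',['meter','stand_foot','stand_hinge'])
```

```text
t 13.45 pos [ 560.352 -112.427  178.914] gap 8.59999339181076 gf 30.068163871765137 F [ 0.19  -0.438  0.153]
[[-0.524  0.852  0.001]
 [ 0.852  0.524 -0.   ]
 [-0.     0.001 -1.   ]]
q [-0.433  0.395  0.73   1.855 -0.309  1.006  0.978]
wrist look meter [(0.72, [478.4, -103.1, 213.8])]
wrist mark meter [(0.6, [484.9, -149.4, 167.8])]
wrist look stand_hinge [(0.71, [523.1, -115.7, 188.7])]
wrist mark stand_hinge [(0.82, [487.5, -138.6, 163.7])]
side look meter [(0.93, [469.1, -103.1, 197.5]), (0.22, [421.3, -278.7, 137.2])]
side mark meter [(0.94, [482.6, -151.6, 169.6])]
side look stand_foot [(0.68, [534.0, -108.2, 176.3])]
side mark stand_foot [(0.7, [558.9, -99.9, 172.2])]
side look stand_hinge [(0.65, [531.0, -107.3, 171.6])]
side mark stand_hinge [(0.92, [484.8, -135.4, 167.5])]
```

View pics/w6.png

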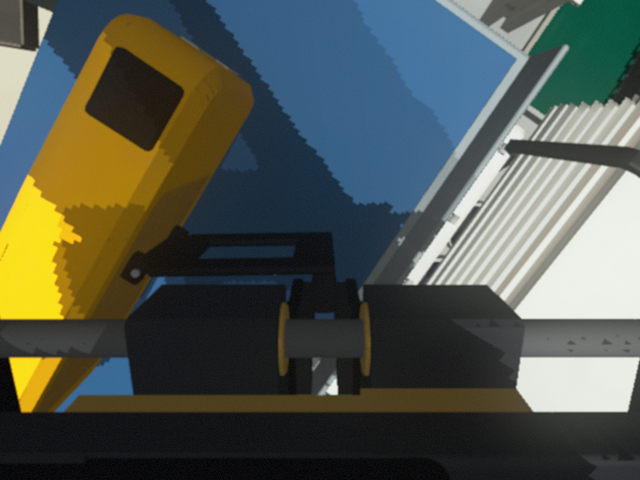

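Run:
```python
from h import *
w=grab_frame('wrist'); t=grab_frame('top')
def col(im,name):
    h=cv2.cvtColor(im,cv2.COLOR_RGB2HSV); m=cv2.inRange(h,(18,150,70),(35,255,255)); return m
im=w['color']; m=col(im,'w')
# meter back top edge in the wrist image: rightmost yellow per row
pts=[]
for v in range(120,240,10):
    u=np.where(m[v,:300])[0]
    if len(u): pts.append(onz(w,(u.max(),v),215)[:2])
pts=np.array(pts); print(pts)
p=np.polyfit(pts[:,1],pts[:,0],1); print('slope dx/dy',p)
mt=col(t['color'],'t'); n,l,s,c=cv2.connectedComponentsWithStats(mt); k=1+np.argsort(-s[1:,4])[:3]; print(s[k])
for i in k:
    r=cv2.minAreaRect(np.argwhere(l==i)[:,::-1].astype(np.float32)); print(r,[onz(t,q,205).round(1) for q in cv2.boxPoints(r)])
```

```text
[[ 499.467  -62.108]
 [ 499.303  -65.821]
 [ 499.137  -69.581]
 [ 499.246  -73.218]
 [ 499.077  -77.071]
 [ 498.907  -80.974]
 [ 498.734  -84.926]
 [ 498.559  -88.928]
 [ 498.382  -92.983]
 [ 498.202  -97.09 ]
 [ 498.02  -101.25 ]
 [ 495.215 -107.075]]
slope dx/dy [  0.064 503.852]
[[ 361  296  279  139 3868]
 [ 272  246  108   26 2105]
 [  62  103   15   34   92]]
((502.1369934082031, 364.8013916015625), (13.82101821899414, 306.13140869140625), 65.55604553222656) [array([ 183.7, -202. ,  205. ]), array([ 387.5, -686.2,  205. ]), array([ 366. , -693.1,  205. ]), array([ 163.5, -210.9,  205. ])]
((325.5916748046875, 259.1826171875), (107.03583526611328, 24.961811065673828), 0.9877604246139526) [array([443. , -52.8, 205. ]), array([488.3, -53.7, 205. ]), array([ 480.4, -246.1,  205. ]), array([ 435.7, -243.6,  205. ])]
((69.20072937011719, 119.42699432373047), (35.797584533691406, 2.819380283355713), 70.01689147949219) [array([778.8, 357.3, 205. ]), array([780.6, 352.2, 205. ]), array([710.7, 323.2, 205. ]), array([708.9, 328.2, 205. ])]
```

>>> {"api": "play_rows", "payload": {"plan": [[0.0,-0.002,-0.0005,0,0,0,1.5],[0.0,-0.0038,-0.001,0,0,0,3],[0.0,-0.0038,-0.001,0,0,0,3],[0.0,-0.0038,-0.001,0,0,0,3]]}}

```text
t: 14.55
ee_pos: [561.1, -116.9, 178.7]
tool_rot: [[-0.477, 0.879, 0.0], [0.879, 0.477, -0.001], [-0.001, -0.0, -1.0]]
ft_force: [-0.1, -0.5, 1.3]
finger_gap: 8.4
grasp_force: 30.2
```

```bash
cat >> h.py <<'E'
def yellow(t):
    return cv2.inRange(cv2.cvtColor(t['color'],cv2.COLOR_RGB2HSV),(18,150,70),(35,255,255))
def topyaw(z=205):
    t=grab_frame('top'); m=yellow(t); m[:200]=0; m[330:]=0; m[:,:225]=0; m[:,385:]=0
    n,l,s,c=cv2.connectedComponentsWithStats(m); i=1+np.argmax(s[1:,4])
    r=cv2.minAreaRect(np.argwhere(l==i)[:,::-1].astype(np.float32)); b=np.array([onz(t,q,z) for q in cv2.boxPoints(r)]); print('top rect',r,b[:,:2].round(1).tolist()); return b
E
python3 - <<'E'
from h import *
s=st(); topyaw()
w=grab_frame('wrist'); m=yellow(w); p=[]
for v in range(120,215,10):
    u=np.where(m[v,:300])[0]
    if len(u): p.append(onz(w,(u.max(),v),215)[:2])
p=np.array(p); print(p[0],p[-1],np.polyfit(p[:,1],p[:,0],1))
E
```

```text
t 14.55 pos [ 561.136 -116.865  178.729] gap 8.416366243835993 gf 30.15462040901184 F [-0.116 -0.513  1.296]
[[-0.477  0.879  0.   ]
 [ 0.879  0.477 -0.001]
 [-0.001 -0.    -1.   ]]
q [-0.434  0.402  0.744  1.852 -0.318  1.01   0.939]
top rect ((326.09210205078125, 259.3731689453125), (106.73480224609375, 24.6209659576416), 3.2397000789642334) [[446.8, -53.3], [491.4, -55.9], [475.9, -247.3], [432.0, -243.1]]
[502.728 -63.482] [499.895 -98.174] [  0.08  507.851]
```

The meter turned with the bar (slope 0.041 → 0.080), so the stand is at its hard stop. I'll release, lift, and try the final wrist orientation in the air.

>>> {"api": "play_rows", "payload": {"plan": [[0.03,0,0,0,0,0,0],[0.04,0,0,0,0,0,0],[0.04,0,0,0,0,0,0],[0.04,0,0,-0.02,0,0,0],[0.04,0,0,-0.06,0,0,0],[0.04,0,0,-0.11,0,0,0],[0.06,0,0,-0.16,0,0,0],[0.087,0,0,-0.21,0,0,0],[0.087,0,0,-0.21,0,0,0]]}}

```text
t: 15.55
ee_pos: [563.9, -117.9, 395.8]
tool_rot: [[-0.477, 0.879, 0.013], [0.879, 0.477, -0.001], [-0.007, 0.011, -1.0]]
ft_force: [-0.0, -0.2, -0.0]
finger_gap: 56.4
grasp_force: 0.0
```

```bash
cat >> h.py <<'E'
def toolR(xm,ym,th):
    xm,ym=np.array(xm,float),np.array(ym,float); zm=np.cross(xm,ym); t=np.radians(th)
    z=-(np.sin(t)*xm+np.cos(t)*ym); y=-zm; return np.c_[np.cross(y,z),y,z]
c,s_=np.cos(.47),np.sin(.47)
XF,YF=np.array([s_,0,c]),np.array([0,1.,0])
E
python3 - <<'E'
from h import *
s=st()
for th in (0,20,35):
    Rm=toolR(XF,YF,th); print(th,Rm.tolist()); delta([500,-110,400],Rm)
topyaw(); see('side',['stand_foot'],'s2.png')
E
```

```text
t 15.55 pos [ 563.871 -117.89   395.832] gap 56.44300807875103 gf 0.0 F [-0.009 -0.22  -0.028]
[[-0.477  0.879  0.013]
 [ 0.879  0.477 -0.001]
 [-0.007  0.011 -1.   ]]
q [-0.516  0.232  0.821  1.54  -0.173  1.431  0.811]
0 [[-0.4528862853790683, 0.891568288195329, -0.0], [0.0, -0.0, -1.0], [-0.891568288195329, -0.4528862853790683, -0.0]]
delta [ 0.037 -0.052 -0.005] [ 42.357 -79.357   0.671]
20 [[-0.4255739004258515, 0.891568288195329, -0.15489623223557863], [0.34202014332566877, -0.0, -0.9396926207859084], [-0.8378001413438748, -0.4528862853790683, -0.3049343137131875]]
delta [ 0.037 -0.052 -0.005] [ 40.098 -60.265   7.727]
35 [[-0.3709827264987115, 0.891568288195329, -0.25976490163998883], [0.573576436351046, -0.0, -0.8191520442889918], [-0.7303299858984407, -0.4528862853790683, -0.5113825615066792]]
delta [ 0.037 -0.052 -0.005] [ 37.953 -45.901  12.631]
top rect ((325.97412109375, 258.98529052734375), (106.86145782470703, 25.084348678588867), 3.052882432937622) [[446.8, -53.0], [492.2, -55.5], [477.4, -247.2], [432.6, -243.1]]
side look stand_foot [(0.89, [538.3, -111.2, 179.4]), (0.3, [436.0, 19.5, 155.2])]
side mark stand_foot [(0.57, [556.4, -99.9, 169.7])]
```

>>> {"api": "play_rows", "payload": {"plan": [[0.087,0.037,-0.052,-0.005,5,-7,1],[0.087,0.037,-0.052,-0.005,9,-13,2],[0.087,0.037,-0.052,-0.005,13,-20,3],[0.087,0.037,-0.052,-0.005,18,-27,4],[0.087,0.037,-0.052,-0.005,22,-33,5],[0.087,0.037,-0.052,-0.005,27,-40,6],[0.087,0.037,-0.052,-0.005,31,-47,7],[0.087,0.037,-0.052,-0.005,36,-54,7.5],[0.087,0.037,-0.052,-0.005,40.1,-60.3,7.7],[0.087,0.037,-0.052,-0.005,40.1,-60.3,7.7]]}}

```text
t: 16.75
ee_pos: [497.1, -105.8, 389.5]
tool_rot: [[-0.447, 0.88, -0.158], [0.336, 0.002, -0.942], [-0.829, -0.474, -0.296]]
ft_force: [0.4, -0.1, -0.1]
finger_gap: 87.0
grasp_force: 0.0
```

Run:
```python
from h import *
s=st()
delta([500,-110,340],toolR(XF,YF,20));delta([500,-110,340],toolR(XF,YF,0));delta([500,-110,290],toolR(XF,YF,20))
```

```text
t 16.75 pos [ 497.071 -105.825  389.474] gap 87.00159560457178 gf 0.0 F [ 0.435 -0.092 -0.087]
[[-0.447  0.88  -0.158]
 [ 0.336  0.002 -0.942]
 [-0.829 -0.474 -0.296]]
q [-1.002  0.456  0.782  1.848  0.819  1.588 -0.095]
delta [0.038 0.026 0.018] [-0.378  0.394  1.324]
delta [0.038 0.026 0.018] [ -0.143 -19.605   1.376]
delta [0.08  0.05  0.033] [-0.378  0.394  1.324]
```

Run:
```python
from h import *
xm=np.array([-.0758,-.997,0]); xm/=np.linalg.norm(xm); ym=np.array([0,0,1.])
Rm=toolR(xm,ym,20); g=np.array([464,-149.7,167.5])+32*xm+18*ym; tcp=g+5*Rm[:,2]; print(Rm,tcp)
delta(tcp-110*Rm[:,2]+[0,0,20],Rm)
```

```text
[[ 0.071  0.997  0.026]
 [ 0.937 -0.076  0.341]
 [ 0.342 -0.    -0.94 ]] [ 461.704 -179.903  180.802]
delta [0.05  0.007 0.136] [-26.416  89.384  17.777]
```

View pics/s2.png

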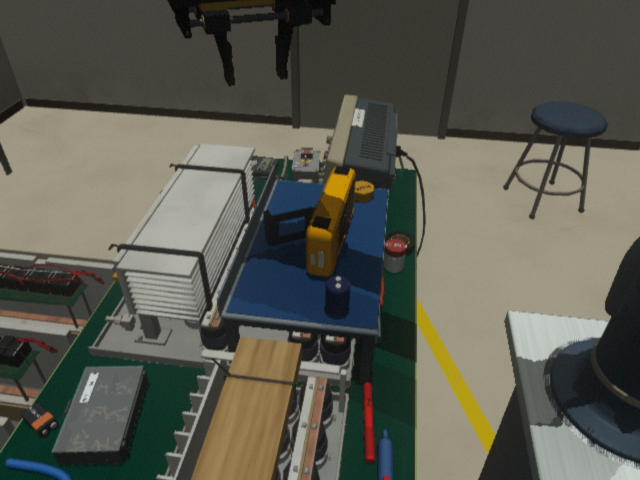

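The side picture shows the stand fully out behind the meter at (285,225), with the meter upright on its edge. Next is the pre-grasp pose.

>>> {"api": "play_rows", "payload": {"plan": [[0.087,0.02,0,0.03,-2.3,7.5,1.5],[0.087,0.03,0,0.05,-4.5,15,3],[0.087,0.04,0,0.07,-7,23,4.5],[0.087,0.05,0.007,0.09,-9,30,6],[0.087,0.05,0.007,0.11,-11,37.5,7.5],[0.087,0.05,0.007,0.136,-13.5,45,9],[0.087,0.05,0.007,0.136,-15.5,53,10.5],[0.087,0.05,0.007,0.136,-18,60,12],[0.087,0.05,0.007,0.136,-20,68,13.5],[0.087,0.05,0.007,0.136,-22,75,15]]}}

```text
t: 17.75
ee_pos: [460.6, -220.9, 309.9]
tool_rot: [[0.024, 0.999, -0.041], [0.994, -0.02, 0.111], [0.11, -0.044, -0.993]]
ft_force: [-0.6, 1.3, -0.0]
finger_gap: 87.2
grasp_force: 0.0
```

>>> {"api": "play_rows", "payload": {"plan": [[0.087,0,0,0,-0.5,7,1.5],[0.087,0,0,0,-1,14,3],[0.087,0,0,0,-1,14,3],[0.087,0,0,0,-1,14,3]]}}

```text
t: 18.15
ee_pos: [460.1, -220.4, 308.2]
tool_rot: [[0.085, 0.996, -0.017], [0.937, -0.074, 0.341], [0.338, -0.045, -0.94]]
ft_force: [0.1, 0.2, -0.5]
finger_gap: 86.9
grasp_force: 0.0
```

Run:
```python
from h import *
s=st(); 
xm=np.array([-.0758,-.997,0]); xm/=np.linalg.norm(xm); ym=np.array([0,0,1.])
Rm=toolR(xm,ym,20); g=np.array([464,-149.7,167.5])+32*xm+18*ym; tcp=g+5*Rm[:,2]
delta(tcp-60*Rm[:,2],Rm); delta(tcp,Rm)
w=see('wrist',['meter','meter_dial'],'w7.png'); m=yellow(w)
for v in (180,200,220,240,260):
    u=np.where(m[v])[0]
    if len(u): print(v,u.min(),u.max(),onz(w,(u.min(),v),215),onz(w,(u.max(),v),215))
```

```text
t 18.15 pos [ 460.095 -220.417  308.163] gap 86.89536451267439 gf 0.0 F [ 0.11   0.182 -0.465]
[[ 0.085  0.996 -0.017]
 [ 0.937 -0.074  0.341]
 [ 0.338 -0.045 -0.94 ]]
q [-0.114  0.3    0.844  1.72  -0.468  1.494  0.756]
delta [-0.005  0.002  0.074] [-2.458  0.2   -0.767]
delta [-0.005  0.004  0.133] [-2.458  0.2   -0.767]
wrist look meter [(0.91, [467.2, -138.1, 214.5])]
wrist mark meter [(0.88, [484.4, -149.5, 167.0]), (0.52, [422.0, -297.4, 122.1])]
wrist look meter_dial []
wrist mark meter_dial [(0.69, [434.4, -134.5, 165.7])]
180 297 353 [ 442.454 -144.98   215.   ] [ 481.038 -148.231  215.   ]
200 296 353 [ 440.806 -158.903  215.   ] [ 479.938 -162.11   215.   ]
220 297 352 [ 440.547 -172.83   215.   ] [ 478.165 -175.827  215.   ]
240 297 352 [ 439.605 -186.593  215.   ] [ 477.084 -189.494  215.   ]
260 297 352 [ 438.67 -200.25  215.  ] [ 476.011 -203.056  215.   ]
```

View pics/w7.png

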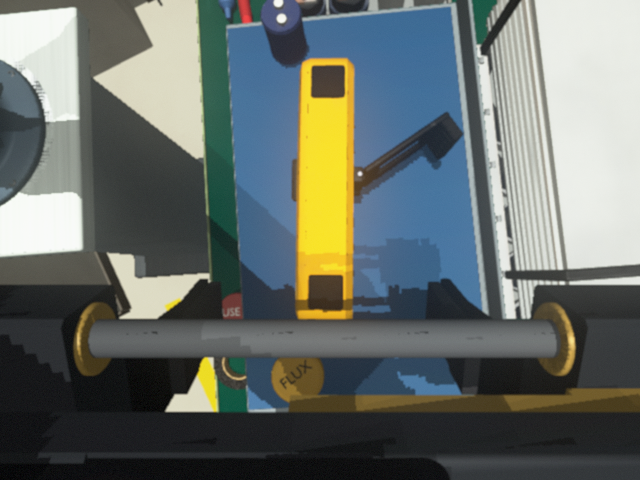

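The meter is centred between the fingers (u 297–352), with the stand visible behind it at (410,145). I'll descend and grip.

>>> {"api": "play_rows", "payload": {"plan": [[0.087,-0.005,0.001,0.04,-2.5,0,-0.8],[0.087,-0.005,0.001,0.075,-2.5,0,-0.8],[0.087,-0.005,0.0015,0.1,-2.5,0,-0.8],[0.087,-0.005,0.0015,0.12,-2.5,0,-0.8],[0.087,-0.005,0.0015,0.133,-2.5,0,-0.8],[0.087,-0.005,0.0015,0.133,-2.5,0,-0.8],[0.06,-0.005,0.0015,0.133,-2.5,0,-0.8],[0.05,-0.005,0.0015,0.133,-2.5,0,-0.8],[0.045,-0.005,0.0015,0.133,-2.5,0,-0.8],[0.02,-0.005,0.0015,0.133,-2.5,0,-0.8]]}}

```text
t: 19.4
ee_pos: [459.5, -179.1, 181.5]
tool_rot: [[0.069, 0.997, 0.026], [0.938, -0.074, 0.338], [0.339, 0.001, -0.941]]
ft_force: [0.3, -0.1, 0.0]
finger_gap: 62.9
grasp_force: 0.0
```

>>> {"api": "play_rows", "payload": {"plan": [[0.02,0,0,0,0,0,0],[0.02,0,0,0,0,0,0],[0.02,0,0,0,0,0,0],[0.02,0,0,0,0,0,0]]}}

```text
t: 19.8
ee_pos: [459.2, -178.7, 181.0]
tool_rot: [[0.069, 0.997, 0.024], [0.938, -0.073, 0.339], [0.34, -0.001, -0.941]]
ft_force: [-0.4, -0.3, 1.0]
finger_gap: 40.0
grasp_force: 29.9
```

Run:
```python
from h import *
s=st(); R0=np.array(s['tool_rot']); topyaw(); print('up in tool',R0.T@[0,0,.06])
```

```text
t 19.8 pos [ 459.161 -178.672  180.953] gap 40.00635128280868 gf 29.942030206878485 F [-0.41  -0.287  1.041]
[[ 0.069  0.997  0.024]
 [ 0.938 -0.073  0.339]
 [ 0.34  -0.001 -0.941]]
q [-0.127  0.366  0.786  1.954 -0.589  1.199  0.872]
top rect ((307.5155944824219, 258.0166320800781), (69.5122299194336, 24.69683074951172), 1.847610354423523) [[445.7, -53.8], [490.5, -55.3], [483.5, -180.7], [439.1, -178.1]]
up in tool [ 0.02  -0.    -0.056]
```

>>> {"api": "play_rows", "payload": {"plan": [[0.02,0.003,0,-0.01,0,0,0],[0.02,0.01,0,-0.028,0,0,0],[0.02,0.02,0,-0.056,0,0,0],[0.02,0.03,0,-0.084,0,0,0],[0.02,0.04,0,-0.112,0,0,0],[0.02,0.05,0,-0.141,0,0,0],[0.02,0.05,0,-0.141,0,0,0]]}}

```text
t: 20.55
ee_pos: [460.5, -181.3, 334.1]
tool_rot: [[0.067, 0.997, 0.031], [0.939, -0.074, 0.336], [0.337, 0.007, -0.941]]
ft_force: [0.0, -0.1, -4.8]
finger_gap: 39.7
grasp_force: 30.0
```

Run:
```python
from h import *
s=st(); delta([485,-134,330],toolR(XF,YF,20)); see('side',['meter','meter_dial'],'s3.png')
```

```text
t 20.55 pos [ 460.507 -181.259  334.054] gap 39.69922848129389 gf 29.976635604894 F [ 0.027 -0.102 -4.806]
[[ 0.067  0.997  0.031]
 [ 0.939 -0.074  0.336]
 [ 0.337  0.007 -0.941]]
q [-0.214  0.195  0.843  1.757 -0.442  1.455  0.656]
delta [0.045 0.021 0.02 ] [ 25.474 -88.782 -17.06 ]
side look meter [(0.61, [467.8, -103.4, 340.1])]
side mark meter [(0.86, [485.2, -155.2, 322.5]), (0.39, [488.9, -152.0, 1.1])]
side look meter_dial [(0.89, [466.0, -104.5, 338.5])]
side mark meter_dial [(0.7, [434.7, -138.6, 320.7])]
```

View pics/s3.png

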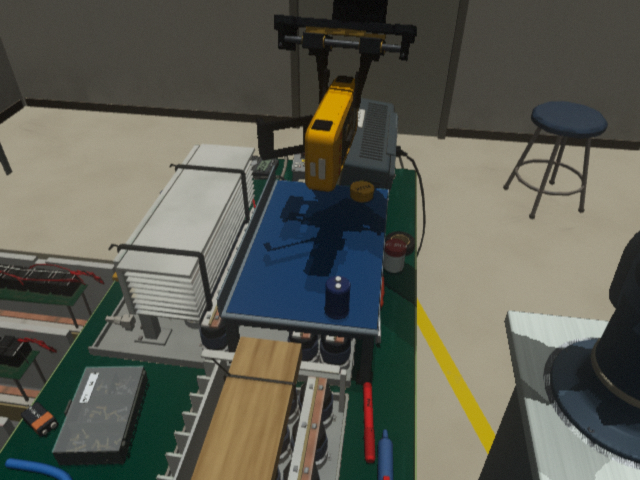

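The meter hangs level in the grip with its stand out. I've now viewed more than the ten pictures allowed, so from here I'll work from measurements only. Next is the turn to the set-up attitude.

>>> {"api": "play_rows", "payload": {"plan": [[0.02,0.004,0.002,0.002,2,-7,-1.4],[0.02,0.008,0.004,0.004,4,-14,-2.7],[0.02,0.012,0.006,0.006,6,-21,-4],[0.02,0.016,0.008,0.008,8,-28,-5.4],[0.02,0.02,0.01,0.01,10,-35,-6.7],[0.02,0.024,0.012,0.012,12,-42,-8],[0.02,0.028,0.014,0.014,14,-49,-9.4],[0.02,0.033,0.016,0.016,16,-56,-10.7],[0.02,0.039,0.018,0.018,18,-63,-12],[0.02,0.045,0.021,0.02,20.1,-70,-13.4]]}}

```text
t: 21.8
ee_pos: [483.5, -130.3, 325.4]
tool_rot: [[-0.318, 0.928, -0.195], [0.629, 0.053, -0.776], [-0.71, -0.369, -0.6]]
ft_force: [0.4, 0.1, -6.1]
finger_gap: 40.0
grasp_force: 30.0
```

Run:
```python
from h import *
s=st(); delta([485,-134,330],toolR(XF,YF,20))
```

```text
t 21.8 pos [ 483.54  -130.265  325.368] gap 40.026437320942605 gf 29.99648839222573 F [ 0.443  0.122 -6.105]
[[-0.318  0.928 -0.195]
 [ 0.629  0.053 -0.776]
 [-0.71  -0.369 -0.6  ]]
q [-0.848  0.348  0.709  1.862  0.624  1.446 -0.114]
delta [-0.006 -0.001 -0.   ] [  5.234 -18.886  -3.108]
```

>>> {"api": "play_rows", "payload": {"plan": [[0.02,-0.002,0,0,2,-7,-1.2],[0.02,-0.004,0,0,4,-14,-2.3],[0.02,-0.006,-0.001,0,5.2,-18.9,-3.1],[0.02,-0.006,-0.001,0,5.2,-18.9,-3.1],[0.02,-0.006,-0.001,0,5.2,-18.9,-3.1]]}}

```text
t: 22.3
ee_pos: [484.6, -135.4, 330.5]
tool_rot: [[-0.423, 0.892, -0.156], [0.346, -0.0, -0.938], [-0.837, -0.451, -0.308]]
ft_force: [0.2, 0.1, -4.5]
finger_gap: 39.9
grasp_force: 30.0
```

Run:
```python
from h import *
s=st(); delta([485,-134,330],toolR(XF,YF,20))
T=['meter','meter_dial','stand_foot','stand_hinge','meter_bottom']
for c in ('side','top','wrist'):
    f=grab_frame(c)
    for t in T: 
        r=mark_of(t,f)[:1]; print(c,t,[(round(d['p'],2),np.round(d['location'],1).tolist()) for d in r])
```

```text
t 22.3 pos [ 484.579 -135.443  330.549] gap 39.914375656742024 gf 30.000965215331235 F [ 0.195  0.087 -4.451]
[[-0.423  0.892 -0.156]
 [ 0.346 -0.    -0.938]
 [-0.837 -0.451 -0.308]]
q [-0.922  0.482  0.719  1.946  0.823  1.479 -0.22 ]
delta [ 0.001  0.001 -0.001] [ 0.032 -0.225 -0.105]
side meter []
side meter_dial []
side stand_foot [(0.9, [529.5, -149.9, 217.2])]
side stand_hinge [(0.15, [533.6, -150.1, 223.5])]
side meter_bottom []
top meter [(0.78, [494.5, -149.8, 300.5])]
top meter_dial [(0.78, [439.5, -150.9, 305.7])]
top stand_foot []
top stand_hinge [(0.42, [439.0, -152.0, 308.0])]
top meter_bottom [(0.8, [439.4, -151.9, 213.7])]
wrist meter [(0.71, [491.5, -145.1, 297.1])]
wrist meter_dial [(0.59, [439.4, -151.4, 305.8])]
wrist stand_foot [(0.95, [523.9, -151.4, 214.4])]
wrist stand_hinge [(0.77, [488.0, -152.0, 284.7])]
wrist meter_bottom []
```

>>> {"api": "play_rows", "payload": {"plan": [[0.02,0.021,0.0113,0.0077,0,0,0],[0.02,0.042,0.0225,0.0154,0,0,0],[0.02,0.0586,0.0316,0.0216,0,0,0],[0.02,0.0669,0.0361,0.0246,0,0,0],[0.02,0.0669,0.0361,0.0246,0,0,0],[0.02,0.0669,0.0361,0.0246,0,0,0]]}}

```text
t: 23.8
ee_pos: [485.3, -136.2, 252.5]
tool_rot: [[-0.423, 0.893, -0.155], [0.342, -0.001, -0.94], [-0.839, -0.45, -0.305]]
ft_force: [0.4, 0.5, -4.6]
finger_gap: 40.1
grasp_force: 30.0
```

Run:
```python
from h import *
s=st(); R0=np.array(s['tool_rot']); print('down10',R0.T@[0,0,-.01]); print(s['torque'])
T=['stand_foot','meter_bottom','meter_dial']
for c in ('side','top','wrist'):
    f=grab_frame(c); cv2.imwrite(f'pics/n_{c}.png',f['color'][:,:,::-1])
    for t in T: 
        r=mark_of(t,f)[:1]; print(c,t,[(round(d['p'],2),np.round(d['location'],1).tolist()) for d in r])
```

```text
t 23.8 pos [ 485.253 -136.194  252.481] gap 40.136659212132756 gf 30.001263330923393 F [ 0.371  0.47  -4.569]
[[-0.423  0.893 -0.155]
 [ 0.342 -0.001 -0.94 ]
 [-0.839 -0.45  -0.305]]
q [-0.881  0.608  0.678  1.994  0.78   1.355 -0.323]
down10 [0.008 0.005 0.003]
[ 2.228 -0.436  0.041]
side stand_foot []
side meter_bottom [(0.76, [442.2, -152.4, 131.7])]
side meter_dial []
top stand_foot []
top meter_bottom [(0.69, [437.4, -151.9, 134.4])]
top meter_dial [(0.89, [439.9, -149.3, 227.0])]
wrist stand_foot [(0.82, [525.5, -149.4, 133.9])]
wrist meter_bottom []
wrist meter_dial [(0.84, [444.1, -151.5, 226.9])]
```

>>> {"api": "play_rows", "payload": {"plan": [[0.02,0.0025,0.0014,0.0009,0,0,0],[0.02,0.005,0.0027,0.0018,0,0,0],[0.02,0.0067,0.0036,0.0024,0,0,0],[0.02,0.0067,0.0036,0.0024,0,0,0],[0.02,0.0067,0.0036,0.0024,0,0,0]]}}

```text
t: 24.9
ee_pos: [484.8, -136.0, 243.7]
tool_rot: [[-0.423, 0.893, -0.155], [0.343, -0.001, -0.939], [-0.839, -0.451, -0.306]]
ft_force: [0.1, 0.2, -4.1]
finger_gap: 39.9
grasp_force: 30.0
```

>>> {"api": "play_rows", "payload": {"plan": [[0.02,0.0017,0.0009,0.0006,0,0,0],[0.02,0.0017,0.0009,0.0006,0,0,0],[0.02,0.0017,0.0009,0.0006,0,0,0]]}}

```text
t: 25.2
ee_pos: [484.8, -136.0, 241.7]
tool_rot: [[-0.423, 0.893, -0.155], [0.343, -0.001, -0.939], [-0.839, -0.451, -0.306]]
ft_force: [0.1, -0.8, -5.2]
finger_gap: 39.9
grasp_force: 30.0
```

>>> {"api": "play_rows", "payload": {"plan": [[0.02,0.0017,0.0009,0.0006,0,0,0],[0.02,0.0017,0.0009,0.0006,0,0,0],[0.02,0.0017,0.0009,0.0006,0,0,0]]}}

```text
t: 25.5
ee_pos: [484.8, -136.0, 239.7]
tool_rot: [[-0.423, 0.893, -0.155], [0.343, -0.001, -0.939], [-0.839, -0.451, -0.306]]
ft_force: [-0.0, 0.8, -5.0]
finger_gap: 40.0
grasp_force: 30.0
```

>>> {"api": "play_rows", "payload": {"plan": [[0.02,0.0008,0.00045,0.0003,0,0,0],[0.02,0.0008,0.00045,0.0003,0,0,0],[0.02,0.0008,0.00045,0.0003,0,0,0]]}}

```text
t: 25.8
ee_pos: [484.9, -136.1, 239.1]
tool_rot: [[-0.423, 0.893, -0.155], [0.342, -0.001, -0.94], [-0.839, -0.451, -0.305]]
ft_force: [0.1, 0.7, -1.5]
finger_gap: 40.0
grasp_force: 30.0
```

Run:
```python
from h import *
s=st(); print(s['torque'])
T=['stand_foot','meter_bottom','meter_dial','meter']
for c in ('side','top','wrist'):
    f=grab_frame(c)
    for t in T: 
        r=mark_of(t,f)[:1]; print(c,t,[(round(d['p'],2),np.round(d['location'],1).tolist()) for d in r])
```

```text
t 25.8 pos [ 484.92  -136.091  239.143] gap 39.98182443224914 gf 30.000191725994227 F [ 0.07   0.668 -1.463]
[[-0.423  0.893 -0.155]
 [ 0.342 -0.001 -0.94 ]
 [-0.839 -0.451 -0.305]]
q [-0.875  0.63   0.67   2.     0.773  1.336 -0.34 ]
[ 1.687 -0.18  -0.013]
side stand_foot []
side meter_bottom [(0.74, [440.4, -152.1, 122.4])]
side meter_dial []
side meter []
top stand_foot []
top meter_bottom [(0.82, [438.5, -151.2, 118.8])]
top meter_dial [(0.62, [440.3, -151.8, 215.9])]
top meter [(0.62, [487.4, -151.7, 205.8])]
wrist stand_foot [(0.78, [525.1, -151.4, 123.3])]
wrist meter_bottom []
wrist meter_dial []
wrist meter [(0.92, [495.1, -146.0, 205.0])]
```

>>> {"api": "play_rows", "payload": {"plan": [[0.02,0.0006,0.00035,0.0002,0,0,0],[0.02,0.0006,0.00035,0.0002,0,0,0],[0.02,0.0006,0.00035,0.0002,0,0,0]]}}

```text
t: 26.85
ee_pos: [485.0, -136.2, 238.9]
tool_rot: [[-0.423, 0.893, -0.155], [0.342, -0.002, -0.94], [-0.839, -0.451, -0.304]]
ft_force: [1.4, 2.1, 5.0]
finger_gap: 39.6
grasp_force: 30.0
```

Run:
```python
from h import *
s=st(); print(s['torque'])
```

```text
t 26.85 pos [ 485.029 -136.193  238.869] gap 39.61722779910593 gf 30.003792271927523 F [1.436 2.064 5.025]
[[-0.423  0.893 -0.155]
 [ 0.342 -0.002 -0.94 ]
 [-0.839 -0.451 -0.304]]
q [-0.874  0.631  0.67   2.     0.773  1.335 -0.341]
[0.3   0.123 0.069]
```

>>> {"api": "play_rows", "payload": {"plan": [[0.02,-0.0004,-0.0002,-0.0001,0,0,0],[0.02,-0.0004,-0.0002,-0.0001,0,0,0],[0.042,-0.0004,-0.0002,-0.0001,0,0,0],[0.045,-0.0004,-0.0002,-0.0001,0,0,0],[0.05,-0.0004,-0.0002,-0.0001,0,0,0],[0.056,-0.0004,-0.0002,-0.0001,0,0,0],[0.062,-0.0004,-0.0002,-0.0001,0,0,0],[0.062,-0.0004,-0.0002,-0.0001,0,0,0]]}}

```text
t: 27.65
ee_pos: [484.9, -136.0, 238.3]
tool_rot: [[-0.423, 0.893, -0.155], [0.343, -0.0, -0.939], [-0.838, -0.451, -0.306]]
ft_force: [-0.5, -0.5, -0.1]
finger_gap: 59.8
grasp_force: 0.0
```

Run:
```python
from h import *
s=st()
T=['stand_foot','meter_bottom','meter_dial','meter']
for c in ('top','wrist'):
    f=grab_frame(c)
    for t in T: 
        r=mark_of(t,f)[:1]; print(c,t,[(round(d['p'],2),np.round(d['location'],1).tolist()) for d in r])
```

```text
t 27.65 pos [ 484.856 -135.955  238.34 ] gap 59.80269274220309 gf 0.0 F [-0.539 -0.451 -0.14 ]
[[-0.423  0.893 -0.155]
 [ 0.343 -0.    -0.939]
 [-0.838 -0.451 -0.306]]
q [-0.874  0.631  0.67   2.001  0.772  1.334 -0.34 ]
top stand_foot []
top meter_bottom [(0.64, [442.0, -152.2, 121.1])]
top meter_dial [(0.82, [437.9, -156.7, 212.9])]
top meter [(0.83, [489.7, -156.7, 205.3])]
wrist stand_foot [(0.94, [523.0, -150.0, 125.2])]
wrist meter_bottom []
wrist meter_dial [(0.92, [440.9, -155.0, 211.2])]
wrist meter [(0.88, [491.5, -152.9, 203.0])]
```

Released and standing. I'll retract straight back along the fingers.

>>> {"api": "play_rows", "payload": {"plan": [[0.062,0,0,-0.01,0,0,0],[0.062,0,0,-0.025,0,0,0],[0.062,0,0,-0.045,0,0,0],[0.062,0,0,-0.07,0,0,0],[0.062,0,0,-0.1,0,0,0],[0.062,0,0,-0.13,0,0,0],[0.062,0,0,-0.13,0,0,0]]}}

```text
t: 28.85
ee_pos: [507.6, -8.0, 278.2]
tool_rot: [[-0.424, 0.894, -0.146], [0.343, 0.009, -0.939], [-0.838, -0.449, -0.31]]
ft_force: [0.2, 0.0, 0.1]
finger_gap: 61.7
grasp_force: 0.0
```

Run:
```python
from h import *
s=st(); R0=np.array(s['tool_rot']); print('up100',R0.T@[0,0,.1])
T=['stand_foot','meter_bottom','meter_dial','meter','stand_hinge','flux_tin','can_capacitor']
for c in ('top','side'):
    f=grab_frame(c); cv2.imwrite(f'pics/end_{c}.png',f['color'][:,:,::-1])
    for t in T: 
        r=mark_of(t,f)[:1]; print(c,t,[(round(d['p'],2),np.round(d['location'],1).tolist()) for d in r])
```

```text
t 28.85 pos [507.598  -7.979 278.205] gap 61.71870911147807 gf 0.0 F [0.231 0.032 0.096]
[[-0.424  0.894 -0.146]
 [ 0.343  0.009 -0.939]
 [-0.838 -0.449 -0.31 ]]
q [-0.996  0.639  0.626  1.814  0.661  1.568 -0.278]
up100 [-0.084 -0.045 -0.031]
top stand_foot []
top meter_bottom [(0.59, [438.1, -155.3, 122.5])]
top meter_dial [(0.84, [437.4, -157.3, 211.2])]
top meter [(0.83, [489.5, -154.7, 205.6])]
top stand_hinge []
top flux_tin [(0.9, [424.6, -295.6, 120.7])]
top can_capacitor [(0.69, [434.8, 7.4, 121.8])]
side stand_foot []
side meter_bottom []
side meter_dial []
side meter []
side stand_hinge []
side flux_tin []
side can_capacitor [(0.79, [438.5, 5.7, 117.4])]
```

>>> {"api": "play_rows", "payload": {"plan": [[0.062,-0.042,-0.022,-0.03,0,0,0],[0.062,-0.084,-0.045,-0.06,0,0,0],[0.062,-0.11,-0.06,-0.1,0,0,0],[0.062,-0.11,-0.06,-0.13,0,0,0],[0.062,-0.11,-0.06,-0.13,0,0,0]]}}

```text
t: 30.15
ee_pos: [520.0, 75.1, 438.8]
tool_rot: [[-0.422, 0.895, -0.147], [0.344, 0.008, -0.939], [-0.839, -0.446, -0.311]]
ft_force: [0.6, 0.9, 0.3]
finger_gap: 61.9
grasp_force: 0.0
```

Run:
```python
from h import *
s=st()
T=['stand_foot','meter_bottom','meter_dial','meter','stand_hinge','flux_tin','can_capacitor']
for c in ('top','side'):
    f=grab_frame(c)
    for t in T: 
        r=mark_of(t,f)[:1]; print(c,t,[(round(d['p'],2),np.round(d['location'],1).tolist()) for d in r])
topyaw(207)
```

```text
t 30.15 pos [519.954  75.138 438.77 ] gap 61.93015776757719 gf 0.0 F [0.633 0.924 0.319]
[[-0.422  0.895 -0.147]
 [ 0.344  0.008 -0.939]
 [-0.839 -0.446 -0.311]]
q [-1.085  0.542  0.659  1.54   0.708  1.892 -0.071]
top stand_foot []
top meter_bottom [(0.95, [439.5, -149.3, 120.2])]
top meter_dial [(0.56, [435.7, -156.7, 211.7])]
top meter [(0.69, [422.9, -297.3, 120.9])]
top stand_hinge []
top flux_tin [(0.85, [427.4, -297.2, 120.5])]
top can_capacitor [(0.67, [439.2, 7.5, 121.0])]
side stand_foot [(0.67, [531.4, -152.2, 125.0])]
side meter_bottom []
side meter_dial [(0.6, [439.3, -159.7, 207.4])]
side meter [(0.7, [490.9, -156.1, 207.0])]
side stand_hinge [(0.84, [482.9, -150.7, 191.5])]
side flux_tin [(0.8, [419.6, -293.3, 117.9])]
side can_capacitor [(0.73, [437.9, 9.8, 117.1])]
top rect ((328.5, 248.5), (75.0, 55.0), 90.0) [[550.8, -106.6], [548.1, -206.5], [412.7, -202.3], [414.6, -105.0]]
```

```bash
python3 -c "
from cell import *
print(finish_job())"
```

```text
the job is handed in; nothing more can be done
None
```

The meter is set up mid-shelf leaning back on its fully opened stand, with the display up and facing the robot, the tin and capacitor still in place within measurement error, and the job handed in at about 30.6 s; I viewed 12 pictures, two over the limit of 10.

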